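# Take the bench pile apart into its holders

## Task

Take the pile on the bench apart, piece by piece, and put each piece in its own place: the black loupe wholly on the plain round cork pad, the tape roll down over the steel post of the round stand, the white carton flat in the short holder and the metal plate flat in the long holder, each of these two between the end lips and lying along its holder, not overhanging its sides. Keep every piece upright as it was in the pile, and leave the screw dish where it is.

Things in the scene. Friction and masses are not known exactly. Their poses are not given: they have to be found in the camera images.
- loupe_mid (a point): black eye loupe standing on its wide end on top of the carton; round, 39 mm across at the foot (straight for the lowest 6 mm), tapering to 28 mm at the top, 32 mm high, 50 g. The point is on its axis, half-way up (16 mm above its foot); z is up. Sits anywhere within 18 mm of the middle of the carton's top along its length and 4 mm across.
- tape_mid (a point): roll of yellow tape lying flat on the plate, beside the carton; 45 mm outside, 25 mm hole, 18 mm high, 30 g. The point is at the centre of the hole, half-way up (9 mm above its underside); z is up.
- carton_mid (a point): small plain white carton lying across the plate near one end, overhanging the plate's sides; 55 mm along its x, 85 mm along its y, 30 mm high, 60 g, closed and stiff. The point is at its centre, half-way up (15 mm above its underside).
- plate_mid (a point): flat aluminium pressing plate with a black rubber face, the bottom of the pile, lying on the bench; 130 mm along its x, 60 mm along its y, 12 mm thick, 250 g. The point is at its centre, half-way up (6 mm). In the pile the carton stands about 35 mm to the -x side of its centre and the tape roll about 40 mm to the +x side, with a gap of about 20 mm between them. The pile can be among the holders anywhere in a row across the bench.
- pad_top (a point): place of the loupe: plain flat round cork pad fixed to the bench, 68 mm across, 5 mm high. The point is the centre of its top face.
- post_base (a point): place of the tape roll: round grey stand fixed to the bench, 62 mm across, 5 mm high, with an upright round-headed steel post in its middle, 9 mm thick, rising 17.5 mm above the stand's top face. The point is at the foot of the post, on the stand's top face. The roll lies flat on the stand with the post in its hole.
- short_holder_seat (a point): place of the carton: the shorter grey holder, fixed to the bench, 119 mm along its x, 75 mm along its y; a base 5 mm high with a lip at each end of its x axis, 12 mm high from the bench, 105 mm between the lips; its long sides are open. The point is the centre of the base's top face, 5 mm above the bench. The carton's length (its y) goes along the holder's x, either way round.
- long_holder_seat (a point): place of the plate: the longer grey holder, fixed to the bench, 164 mm along its x, 80 mm along its y; a base 5 mm high with a lip at each end of its x axis, 12 mm high from the bench, 150 mm between the lips; its long sides are open. The point is the centre of the base's top face, 5 mm above the bench. The plate's length (its x) goes along the holder's x, either way round.
- dish: bystander: dark round dish with tiny screws in it, 58 mm across, 12 mm high, loose on the bench in the row of holders; to be left where it is. Origin at the centre of its underside.

How it is judged:
By the outcome, as a careful person would: the job done as asked, in the order asked, and still so for the second after the job is handed in, with the robot touching nothing.
It also fails if it takes over 128 s, if anything falls off the work surface, if the arm or the gripper's body presses on something with over 40 N, if the wrist force passes 120 N, or if a joint passes its speed limit or range.

## Robot

A 7-joint arm with a two-finger parallel gripper is mounted at the origin on a cart in front of the work surface, level with it; the furniture and walls round the work are solid. World frame = base frame: x ahead of the robot, y to its left, z up, the work surface at z = 0. Lengths are in m, angles in rad, forces in N, time in s.
With the tool pointing down it reaches from about 0.4 to 0.9 m from the base axis. Payload 5.5 kg.
Tool frame: the origin (TCP) lies on the centre line of the jaws, within the pads' length; the fingertips stand 11 mm ahead of it and the grasp point (between the pads) lies 8 mm behind it (env.tips_ahead is the z of the fingertips in the tool frame, in m); z points along the fingers, y is the line along which they close (so a half turn about z gives the same grasp; the last joint's range is limited). The gripper opens to 85 mm and grips with 20 to 120 N. Pads are 22 mm wide; open, the fingers measure 114 mm over their backs; the gripper's body (76 mm by 85 mm) begins 54 mm behind the grasp point. The pads swing forward as they close: fully open they stand 13 mm farther back than shut.
Start: joints at [1.391, 0.501, -0.427, 1.55, 0.221, 1.138, -0.21], TCP at [0.279, -0.587, 0.242] pointing down, gripper open.
Joint ranges: [-2.88, 2.88], [-0.31, 2.03], [-1.54, 1.56], [0.2, 2.42], [-1.41, 4.55], [0.19, 2.02], [-2.57, 2.57]. Speed limits (rad/s): [2.57, 2.57, 3.14, 3.14, 3.14, 3.14, 3.14].

## Interface

Orientations are given as a rotation vector (axis times angle).
In Python, from station import env, cams gives the robot as it stands.
- The arm moves only by the tool carry_out, never from a script. Its argument "plan" is one flat list of numbers, 4 for each row, row after row: the shift along the tool's x, y, z in cm, then the turn about the tool's z in rad. A call has 1 to 8 rows; each row shifts and turns the commanded pose from where the row before left it, along the tool's axes as they then stand; what a row does not reach is not made up. A row lasts 1/8 s, in which the tool goes at most 62.5 mm and 10.7 degrees, less where a joint would pass 70% of its speed; a pose out of reach is approached as far as the arm can. A call with a gripper value outside its range is refused whole. "hand" is the finger opening in cm, from 0 to 8.54, set as the call begins (left out, the last holds). The fingers move at their own pace and stop on an object; "force" is the grip in N (left out, the last holds). Time passes only in rows, so rows that do not move let the fingers close. It gives the time, the measured TCP pose, the force, the opening and the grip force at its end, in the units of the state.
- env.read_state(): the state, without advancing time (a new reading comes with each control period).
- cams.camera(name): name is "scene" or "top" or "wrist"; returns a dict with "pixels" (420x560x3 uint8, red, green, blue), "fx", "fy", "cx", "cy" (pixels), "extrinsics" (4x4, takes a point from world to camera coordinates). Camera axes: x right, y down, z forward; pixel columns grow to the right and rows downward; lengths in m; the calibration is good to about 2 mm. A picture is of the moment at which its call begins. There is no depth.
- env.close_job(): hands the job in; it is judged then, once.
The state is a dict: "time": time; "joint_pos": joint angles; "joint_velocities": joint speeds; "joint_efforts": joint torques, N m; "eef_pos": TCP position; "tcp_rot": TCP orientation; "wrist_force": force on the tool from outside, world axes, zero at the start; "torque": the same for the moment, N m; "grip_width": finger opening in m; "finger_force": force on a finger pad.
Only numpy, scipy, OpenCV 4.12 (cv2) and the standard library are available. Lean on these libraries where they do the work, as an engineer would, in place of code of your own. Each camera call takes 0.05 s, during which the arm holds its last target. There are 200 camera calls.

## Working session

There is one attempt and no reset: what is moved stays moved. The work goes in short steps, Python scripts to look and compute and a tool call to move; the robot and the scene stay as the last step left them, time stands still between calls to the robot, and variables do not carry over. Pictures are saved under pics/ and viewed, at most 14 in all, crops included, and the job is handed in when it is done.

Besides the shell and the picture viewer there is one more tool, called after "Emit:" by a JSON object that holds its "fn" and its "kwargs". carry_out: Moves the arm, as the interface text tells. Its arguments: {"type":"object","properties":{"plan":{"type":"array","items":{"type":"number"}},"hand":{"type":"number"},"force":{"type":"number"}},"required":["plan"]}

```bash
mkdir -p pics; ls; python3 - <<'E'
from station import env, cams
import cv2, numpy as np
for n in ("top","scene"):
    c=cams.camera(n); cv2.imwrite(f"pics/{n}0.png",cv2.resize(c["pixels"][:,:,::-1],(800,600),interpolation=cv2.INTER_CUBIC))
    E=np.array(c["extrinsics"]); print(n,c["fx"],c["fy"],c["cx"],c["cy"],(-E[:3,:3].T@E[:3,3]).round(3)); print(E.round(3))
print(env.read_state(), env.tips_ahead)
E
```

```text
pics
top 427.65081981359964 427.65081981359964 279.16794932942446 210.26395509485047 [ 0.355 -0.019  1.256]
[[ 0.017 -1.    -0.002 -0.022]
 [-0.994 -0.017 -0.104  0.484]
 [ 0.104  0.004 -0.995  1.213]
 [ 0.     0.     0.     1.   ]]
scene 508.98906975869534 508.98906975869534 282.5482619612309 206.8597986007667 [-0.04   0.603  1.061]
[[-0.729 -0.684  0.019  0.364]
 [-0.539  0.557 -0.632  0.314]
 [ 0.422 -0.471 -0.775  1.123]
 [ 0.     0.     0.     1.   ]]
{'time': 0.1, 'joint_pos': array([ 1.39119622,  0.50174565, -0.4268074 ,  1.55131406,  0.22079152,
        1.13832133, -0.2103121 ]), 'joint_velocities': array([-0.00124045, -0.00247805, -0.00116794, -0.00208968, -0.00010512,
       -0.00060685, -0.00138933]), 'joint_efforts': array([-1.17159990e-02, -5.70813417e+01, -5.83869204e+00, -2.81746459e+01,
        1.04963736e-02,  5.64144299e-03, -1.28607508e-05]), 'eef_pos': array([ 0.27821542, -0.58679   ,  0.2413814 ]), 'tcp_rot': array([-3.06323338e+00, -6.89545425e-01,  4.98360079e-04]), 'wrist_force': array([-0.40611436,  0.55729343, -0.95198245]), 'torque': array([ 0.00331722,  0.00789691, -0.00866196]), 'finger_force': 0.0, 'grip_width': 0.08541610141333596} 0.011
```

View pics/top0.png

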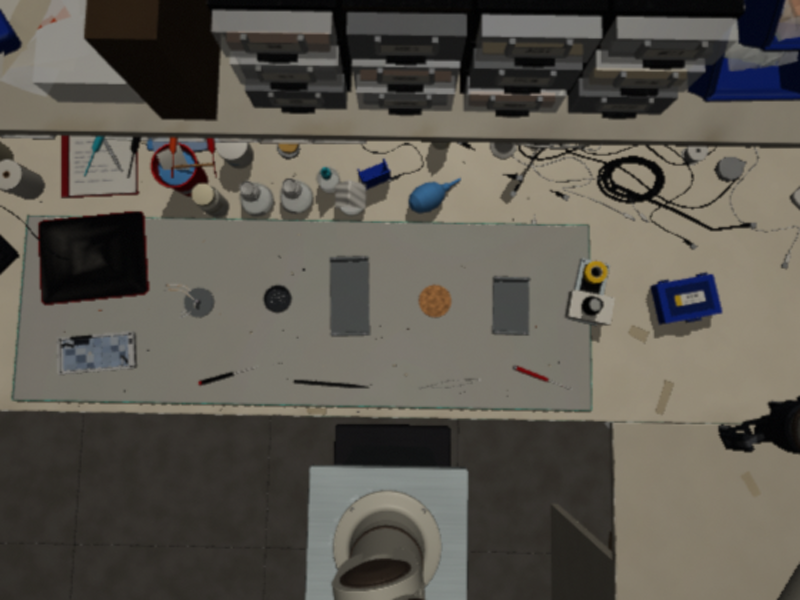

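View pics/scene0.png

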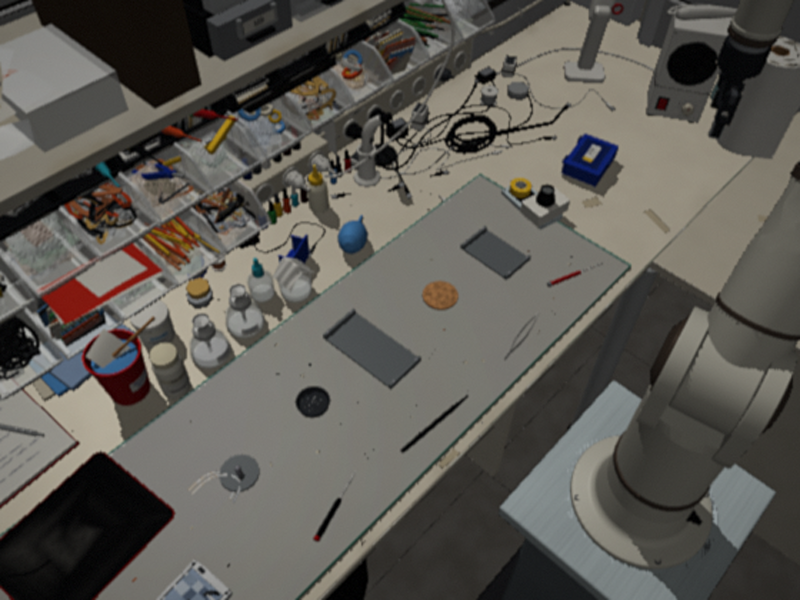

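The top view (800x600 px) shows the stand at (198,302), dish (277,298), long holder (350,296), pad (435,301), short holder (511,305), and the pile at the right with carton (591,307), loupe (593,305) and tape (596,272).

```bash
cat > h.py <<'E'
from station import env, cams
import cv2, numpy as np
from scipy.spatial.transform import Rotation as R
def w(c,u,v,z):
    "pixel (native) -> world at height z"
    E=np.array(c["extrinsics"]); A=E[:3,:3]; o=-A.T@E[:3,3]
    d=A.T@np.array([(u-c["cx"])/c["fx"],(v-c["cy"])/c["fy"],1]); return o+d*(z-o[2])/d[2]
def px(c,p):
    E=np.array(c["extrinsics"]); q=E[:3,:3]@np.array(p)+E[:3,3]
    return np.array([c["fx"]*q[0]/q[2]+c["cx"],c["fy"]*q[1]/q[2]+c["cy"]])
def yaw(s=None):
    "yaw of tool y axis (closing line), deg"
    M=R.from_rotvec((s or env.read_state())["tcp_rot"]).as_matrix(); return np.degrees(np.arctan2(M[1,1],M[0,1])), M
def go(x=None,y=None,z=None,close=None):
    "cm shift in present tool axes to reach xyz; turn (rad) about tool z so closing line is at deg 'close' (mod 180); also shift in axes after the turn"
    s=env.read_state(); a,M=yaw(s); p=s["eef_pos"]; t=np.array([p[i] if q is None else q for i,q in enumerate((x,y,z))])
    d=(t-p)*100; o="shift now "+str((M.T@d).round(2))
    if close is not None:
        k=-((close-a+90)%180-90); T=np.radians(k); o+=f" turn {T:.3f} rad; shift after turn {((M@R.from_rotvec([0,0,T]).as_matrix()).T@d).round(2)}"
    print(o,"| pos",p.round(4),"closing deg",round(a,1),"tilt z",M[:,2].round(3),"j7",s["joint_pos"][6].round(2),"t",round(s["time"],2),"w",round(s["grip_width"],4))
def snap(n,f,crop=None,k=1.4286):
    c=cams.camera(n); I=c["pixels"][:,:,::-1]
    if crop: I=I[crop[1]:crop[3],crop[0]:crop[2]]
    cv2.imwrite("pics/"+f,cv2.resize(I,None,fx=k,fy=k,interpolation=cv2.INTER_CUBIC)); return c
E
python3 - <<'E'
from h import *
c=cams.camera("top")
for n,u,v,z in [("stand",198,302,.005),("dish",277,298,.012),("longA",350,258,.012),("longB",350,335,.012),("pad",435,301,.005),("shortA",511,278,.012),("shortB",511,334,.012),("carton",591,307,.042),("loupe",593,305,.074),("tape",596,271,.03)]:
    print(n,w(c,u*.7,v*.7,z).round(3))
go(.43,-.40,.3,0)
s=env.read_state()
k=cams.camera("wrist"); E=np.array(k["extrinsics"]);_,M=yaw()
print("cam in tool",(M.T@((-E[:3,:3].T@E[:3,3])-s["eef_pos"])).round(3),k["fx"]); print((E[:3,:3]@M).round(2))
E
```

```text
stand [0.476 0.4   0.005]
dish [0.486 0.236 0.012]
longA [0.571 0.089 0.012]
longB [0.413 0.084 0.012]
pad [ 0.486 -0.088  0.005]
shortA [ 0.535 -0.243  0.012]
shortB [ 0.42  -0.243  0.012]
carton [ 0.475 -0.397  0.042]
loupe [ 0.476 -0.391  0.074]
tape [ 0.55  -0.412  0.03 ]
shift now [ 21.72 -10.39  -5.83] turn -1.128 rad; shift after turn [18.7  15.17 -5.83] | pos [ 0.2782 -0.5869  0.2415] closing deg -64.6 tilt z [-0.001  0.001 -1.   ] j7 -0.21 t 0.15 w 0.0852
cam in tool [ 0.085  0.    -0.132] 350.2797821599744
[[ 0.    1.    0.  ]
 [-0.95  0.   -0.32]
 [-0.32 -0.    0.95]]
```

```bash
python3 - <<'E'
from h import *
go(.48,-.39,.24,-101)
E
```

```text
shift now [26.66 -9.15  0.18] turn 0.635 rad; shift after turn [ 16.04 -23.18   0.18] | pos [ 0.2783 -0.587   0.2417] closing deg -64.6 tilt z [-0.     0.001 -1.   ] j7 -0.21 t 0.2 w 0.0852
```

Emit:
{"fn": "carry_out", "kwargs": {"plan": [0, 0, 0, 0.16, 0, 0, 0, 0.16, 0, 0, 0, 0.16, 0, 0, 0, 0.155, 3.2, -4.6, 0, 0, 3.2, -4.6, 0, 0, 3.2, -4.6, 0, 0, 3.2, -4.6, 0, 0]}}

```text
time: 1.2
eef_pos: [0.4403, -0.4298, 0.2423]
tcp_rot: [3.127, -0.302, -0.0]
wrist_force: [1.1, -0.3, 0.2]
grip_width: 0.0849
finger_force: 0.0
```

Emit:
{"fn": "carry_out", "kwargs": {"plan": [3.2, -4.7, 0, 0, 0, 0, 0, 0]}}

```text
time: 1.45
eef_pos: [0.4847, -0.3847, 0.2425]
tcp_rot: [-3.125, 0.285, -0.004]
wrist_force: [-0.6, 1.0, -0.1]
grip_width: 0.0857
finger_force: 0.0
```

```bash
python3 - <<'E'
from h import *
go(.48,-.39,.24,-101); c=snap("wrist","w1.png"); import pickle; c={k:c[k] for k in c}; pickle.dump(c,open("w1.pkl","wb"))
E
```

```text
shift now [-0.37  0.6   0.25] turn 0.010 rad; shift after turn [-0.36  0.61  0.25] | pos [ 0.4847 -0.3847  0.2425] closing deg -100.4 tilt z [ 0.003  0.003 -1.   ] j7 -1.27 t 1.45 w 0.0857
```

View pics/w1.png

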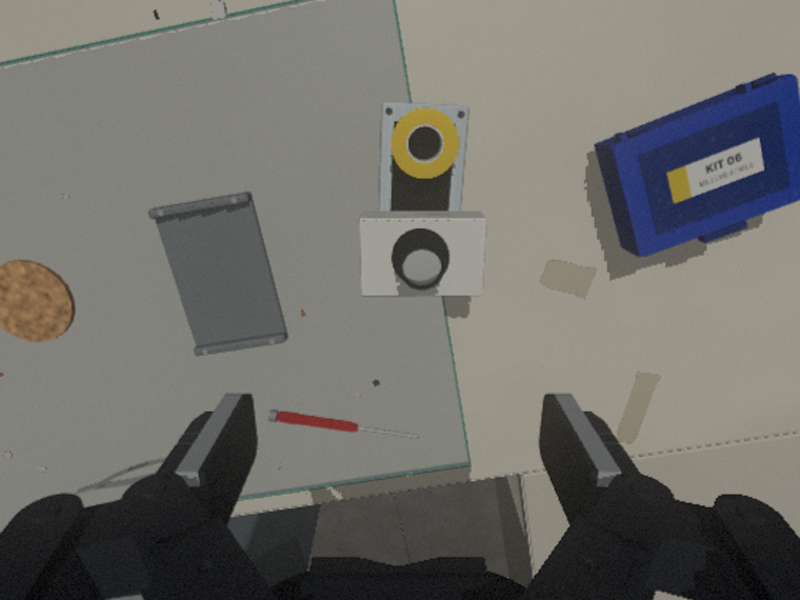

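The wrist view shows carton top corners (361,218),(486,218),(483,296),(360,295), the loupe top at (422,266), tape top centre (426,143), plate far corners (383,103)/(468,107), and short holder corners about (150,208),(251,194),(287,340),(197,353).

```bash
python3 - <<'E'
from h import *; import pickle
c=pickle.load(open("w1.pkl","rb"))
P=lambda u,v,z:w(c,u*.7,v*.7,z)[:2]
lt=P(422,266,.074); print("loupe top",lt.round(4), "foot px check",px(c,[*lt,.042])/.7)
C=[P(u,v,.042) for u,v in [(361,218),(486,218),(483,296),(360,295)]]
d=C[1]-C[0]+C[2]-C[3]; e=C[0]-C[3]+C[1]-C[2]
print("carton",np.mean(C,0).round(4),"len/wid",np.linalg.norm(d)/2,np.linalg.norm(e)/2,"ang y",np.degrees(np.arctan2(d[1],d[0])),"ang x",np.degrees(np.arctan2(e[1],e[0])))
t=P(426,143,.03); print("tape",t.round(4))
A,B=P(383,103,.012),P(468,107,.012);A2,B2=P(379,210,.012),P(463,210,.012)
print("plate far mid",((A+B)/2).round(4),"w",np.linalg.norm(A-B),"ang",[np.degrees(np.arctan2(*(q[::-1]))) for q in (A-A2,B-B2,B-A)])
x=(A-A2)+(B-B2); x/=np.linalg.norm(x); print("plate mid",((A+B)/2-.065*x).round(4))
S=[P(u,v,.012) for u,v in [(150,208),(251,194),(287,340),(197,353)]]
print("short",np.mean(S,0).round(4),[np.linalg.norm(S[i]-S[i-1]).round(4) for i in range(4)], [np.degrees(np.arctan2(*(q[::-1]))) for q in (S[0]-S[3],S[1]-S[2])])
go(lt[0],lt[1],.056+.06,-100)
E
```

```text
loupe top [ 0.4827 -0.3989] foot px check [420.00701756 253.43411056]
carton [ 0.4794 -0.4001] len/wid 0.08503223988099384 0.054756953052498905 ang y -100.56350909501043 ang x -10.866789462756083
tape [ 0.5529 -0.4152]
plate far mid [ 0.5765 -0.4197] w 0.057789741744237046 ang [np.float64(-13.195160516181309), np.float64(-10.73257870666793), np.float64(-102.89530816340782)]
plate mid [ 0.5129 -0.4062]
short [ 0.4836 -0.248 ] [np.float64(0.1173), np.float64(0.075), np.float64(0.1157), np.float64(0.0737)] [np.float64(-0.967727897930085), np.float64(-1.5548410979503355)]
shift now [ 0.27  1.07 12.63] turn -0.012 rad; shift after turn [ 0.26  1.07 12.63] | pos [ 0.482  -0.3881  0.2423] closing deg -100.7 tilt z [ 0.001  0.001 -1.   ] j7 -1.26 t 1.5 w 0.0853
```

```bash
python3 - <<'E'
from h import *; import pickle
c=pickle.load(open("w1.pkl","rb"))
E=np.array(c["extrinsics"])
# tool frame from camera mount
Rct=np.array([[0,1,0],[-.95,0,-.32],[-.32,0,.95]]); t=np.array([.085,0,-.132])
for z in (-.015,-.008,-.002,.004,.011):
    q=Rct@(np.array([.011,-.0427,z])-t); print(z,(c["fx"]*q[0]/q[2]+c["cx"])/.7,(c["fy"]*q[1]/q[2]+c["cy"])/.7)
E
```

```text
-0.015 239.04134945884616 416.5984568936423
-0.008 246.49012633793276 402.94357175747155
-0.002 252.33904944437535 392.2214928866433
0.004 257.75182836313184 382.2989410901705
0.011 263.57786903347386 371.6188096479819
```

Emit:
{"fn": "carry_out", "kwargs": {"plan": [0.3, 1.1, 4, 0, 0, 0, 4, 0, 0, 0, 3, 0, 0, 0, 0, 0, 0, 0, 0, 0], "hand": 5.5, "force": 25}}

```text
time: 2.12
eef_pos: [0.4806, -0.4037, 0.1334]
tcp_rot: [3.126, -0.303, 0.002]
wrist_force: [0.6, 0.5, 0.7]
grip_width: 0.0549
finger_force: 0.0
```

```bash
python3 - <<'E'
from h import *
c=snap("wrist","w2.png"); go(.4827,-.3989,.056)
s=env.read_state();_,M=yaw(s)
for z in (-.008,-.002,.004,.011): print(z,[(px(c,s["eef_pos"]+M@np.array([.011,y*s["grip_width"]/2,z]))/.7).round() for y in (-1,1)])
E
```

```text
shift now [ 0.05 -0.52  7.8 ] | pos [ 0.4811 -0.4038  0.134 ] closing deg -101.1 tilt z [ 0.002 -0.002 -1.   ] j7 -1.29 t 2.17 w 0.0552
-0.008 [array([300., 398.]), array([496., 398.])]
-0.002 [array([304., 387.]), array([493., 387.])]
0.004 [array([307., 377.]), array([489., 377.])]
0.011 [array([311., 366.]), array([485., 367.])]
```

View pics/w2.png

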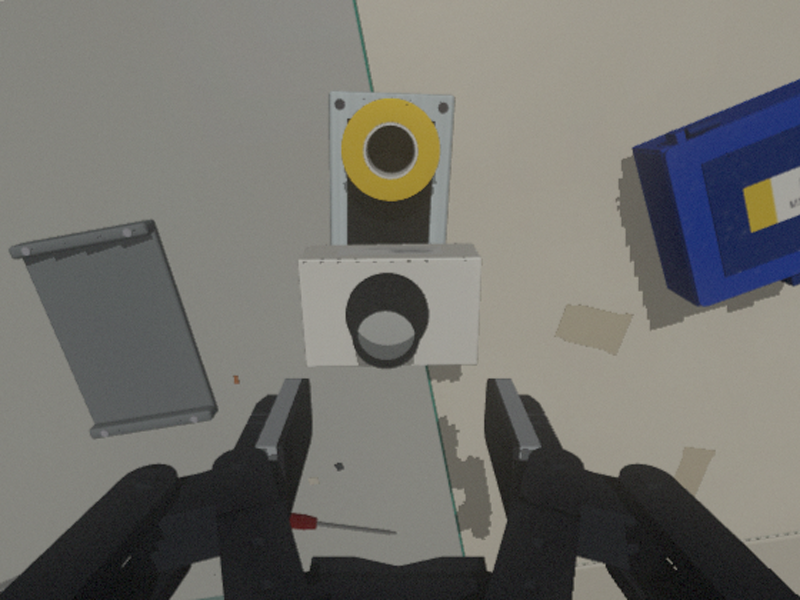

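The near view shows the loupe at (387,335 top), left of the jaw centre (398), and fingertips at row 379, so the tips are about 4 mm ahead of the TCP at this opening.

Emit:
{"fn": "carry_out", "kwargs": {"plan": [0, -0.5, 2, 0, 0, 0, 3, 0, 0, 0, 2, 0, 0, 0, 0.6, 0, 0, 0, 0, 0, 0, 0, 0, 0]}}

```text
time: 2.92
eef_pos: [0.4823, -0.3981, 0.0574]
tcp_rot: [3.126, -0.301, 0.003]
wrist_force: [-0.2, -0.5, -0.0]
grip_width: 0.055
finger_force: 0.0
```

```bash
python3 - <<'E'
from h import *
go(.4827,-.3989,.052)
E
```

```text
shift now [0.05 0.07 0.54] | pos [ 0.4823 -0.3981  0.0574] closing deg -101.0 tilt z [ 0.002 -0.001 -1.   ] j7 -1.34 t 2.92 w 0.055
```

Emit:
{"fn": "carry_out", "kwargs": {"plan": [0, 0.1, 0.5, 0, 0, 0, 0, 0]}}

```text
time: 3.18
eef_pos: [0.4811, -0.3987, 0.0512]
tcp_rot: [3.127, -0.302, -0.0]
wrist_force: [0.1, 0.2, -0.3]
grip_width: 0.055
finger_force: 0.0
```

Emit:
{"fn": "carry_out", "kwargs": {"plan": [0, 0, 0, 0, 0, 0, 0, 0, 0, 0, 0, 0, 0, 0, 0, 0, 0, 0, 0, 0], "hand": 3.0, "force": 25}}

```text
time: 3.8
eef_pos: [0.482, -0.3988, 0.0521]
tcp_rot: [3.126, -0.301, 0.002]
wrist_force: [-1.1, 0.4, 5.5]
grip_width: 0.0369
finger_force: 28.3
```

Emit:
{"fn": "carry_out", "kwargs": {"plan": [0, 0, -1, 0, 0, 0, -3, 0, 0, 0, -4, 0, 0, 0, -2, 0, 0, 0, 0, 0]}}

```text
time: 4.42
eef_pos: [0.4821, -0.3993, 0.1529]
tcp_rot: [3.125, -0.301, 0.004]
wrist_force: [-0.4, 0.0, -0.9]
grip_width: 0.0369
finger_force: 25.2
```

```bash
python3 - <<'E'
from h import *
go(.486,-.088,.13,-101)
E
```

```text
shift now [ -5.57 -30.63   2.22] turn -0.000 rad; shift after turn [ -5.56 -30.64   2.22] | pos [ 0.4821 -0.3993  0.1529] closing deg -101.0 tilt z [ 0.002 -0.002 -1.   ] j7 -1.29 t 4.42 w 0.0369
```

Emit:
{"fn": "carry_out", "kwargs": {"plan": [-0.9, -5.1, 0, 0, -0.9, -5.1, 0, 0, -0.9, -5.1, 0, 0, -0.9, -5.1, 0, 0, -1, -5.1, 0, 0, -1, -5.1, 0, 0, 0, 0, 0, 0]}}

```text
time: 5.3
eef_pos: [0.4836, -0.0822, 0.15]
tcp_rot: [-3.126, 0.288, 0.004]
wrist_force: [0.7, -0.9, 0.2]
grip_width: 0.0368
finger_force: 25.3
```

```bash
python3 - <<'E'
from h import *
go(.486,-.088,.1,-101); c=snap("wrist","w3.png"); go(.486,-.088,.1,-101); import pickle; pickle.dump(dict(c),open("w3.pkl","wb"))
E
```

```text
shift now [0.36 0.54 5.  ] turn 0.008 rad; shift after turn [0.36 0.53 5.  ] | pos [ 0.4836 -0.0822  0.15  ] closing deg -100.5 tilt z [-0.002  0.003 -1.   ] j7 -1.83 t 5.3 w 0.0368
shift now [0.29 0.24 5.  ] turn 0.005 rad; shift after turn [0.29 0.24 5.  ] | pos [ 0.4837 -0.0851  0.15  ] closing deg -100.7 tilt z [-0.002  0.001 -1.   ] j7 -1.83 t 5.35 w 0.0367
```

View pics/w3.png

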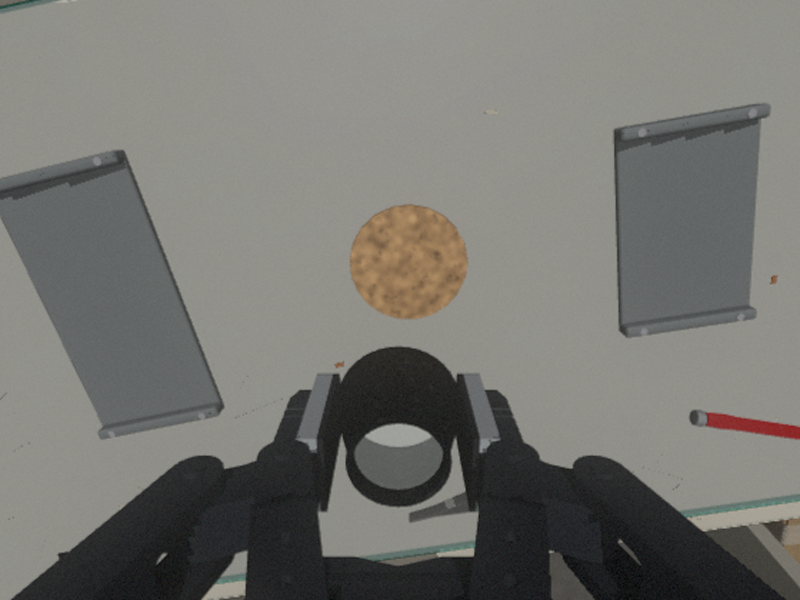

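The wrist view shows the loupe held upright, the cork pad centred at (408,262), and the short holder's corners at (615,130),(768,106),(755,318),(622,334).

```bash
python3 - <<'E'
from h import *; import pickle
c=pickle.load(open("w3.pkl","rb"))
p=w(c,408.5*.7,262*.7,.005); print("pad",p.round(4))
S=[w(c,u*.7,v*.7,.012)[:2] for u,v in [(615,130),(768,106),(755,318),(622,334)]]
print("short",np.mean(S,0).round(4),[np.degrees(np.arctan2(*(q[::-1]))) for q in (S[0]-S[3],S[1]-S[2],S[0]-S[1],S[3]-S[2])])
go(p[0],p[1],.017)
E
```

```text
pad [ 0.4912 -0.0894  0.005 ]
short [ 0.4835 -0.2436] [np.float64(-0.3881856539102544), np.float64(-0.4757737400459571), np.float64(88.1677369932091), np.float64(87.16956971751857)]
shift now [ 0.85  0.28 13.3 ] | pos [ 0.4837 -0.0851  0.15  ] closing deg -100.7 tilt z [-0.002  0.001 -1.   ] j7 -1.83 t 5.35 w 0.0367
```

Emit:
{"fn": "carry_out", "kwargs": {"plan": [0.8, 0.2, 3, 0, 0, 0, 4, 0, 0, 0, 4, 0, 0, 0, 1, 0, 0, 0, 0, 0, 0, 0, 0, 0, 0, 0, 0, 0]}}

```text
time: 6.22
eef_pos: [0.4934, -0.0914, 0.0327]
tcp_rot: [3.127, -0.302, 0.004]
wrist_force: [-0.8, 0.7, 0.1]
grip_width: 0.0365
finger_force: 25.3
```

```bash
python3 - <<'E'
from h import *
go(.4912,-.0894,.0155)
E
```

```text
shift now [-0.26 -0.15  1.72] | pos [ 0.4934 -0.0914  0.0327] closing deg -101.0 tilt z [ 0.003 -0.001 -1.   ] j7 -1.95 t 6.22 w 0.0365
```

Emit:
{"fn": "carry_out", "kwargs": {"plan": [-0.2, -0.1, 0.6, 0, 0, 0, 0.6, 0, 0, 0, 0.3, 0, 0, 0, 0.2, 0, 0, 0, 0, 0, 0, 0, 0, 0]}}

```text
time: 6.98
eef_pos: [0.4902, -0.0895, 0.015]
tcp_rot: [3.127, -0.301, -0.001]
wrist_force: [-4.3, 0.6, 12.2]
grip_width: 0.0367
finger_force: 31.5
```

Emit:
{"fn": "carry_out", "kwargs": {"plan": [0, 0, -0.1, 0, 0, 0, 0, 0, 0, 0, 0, 0, 0, 0, 0, 0], "hand": 6.5}}

```text
time: 7.48
eef_pos: [0.4904, -0.0896, 0.0152]
tcp_rot: [-3.127, 0.301, 0.0]
wrist_force: [0.4, -0.0, 0.1]
grip_width: 0.0652
finger_force: 0.0
```

Emit:
{"fn": "carry_out", "kwargs": {"plan": [0, 0, -3, 0, 0, 0, -4, 0, 0, 0, -5, 0, 0, 0, -1, 0, 0, 0, 0, 0, 0, 0, 0, 0]}}

```text
time: 8.22
eef_pos: [0.4893, -0.0896, 0.1439]
tcp_rot: [-3.127, 0.302, 0.004]
wrist_force: [0.6, 0.4, -0.3]
grip_width: 0.0648
finger_force: 0.0
```

```bash
python3 - <<'E'
from h import *
c=snap("wrist","w4.png"); go(.5529,-.4152,.14,-101)
for z,n in ((.005,"foot"),(.037,"top")): print(n,px(c,[.4912,-.0894,z])/.7)
E
```

```text
shift now [12.47 30.76  0.33] turn -0.000 rad; shift after turn [12.46 30.76  0.33] | pos [ 0.4893 -0.0895  0.1438] closing deg -101.0 tilt z [-0.003  0.001 -1.   ] j7 -1.84 t 8.28 w 0.0649
foot [397.19380877 276.82027932]
top [397.13295683 295.39880118]
```

View pics/w4.png

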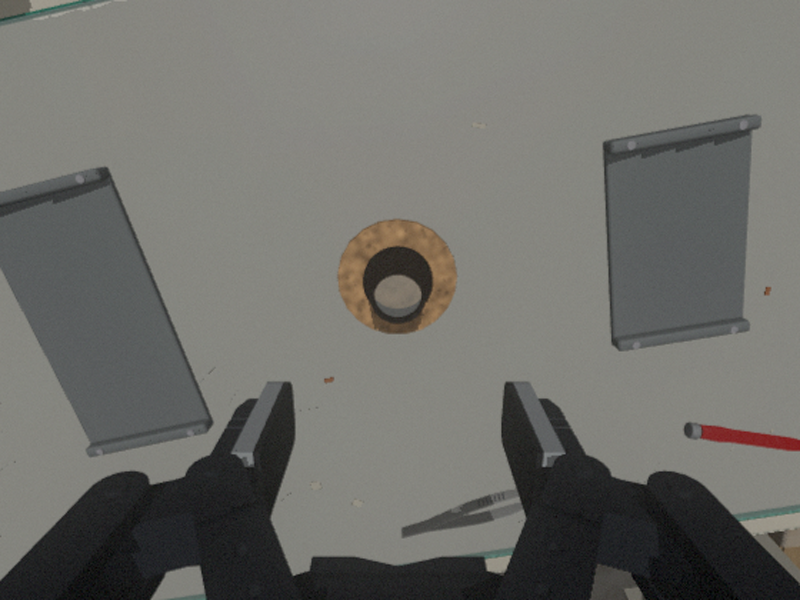

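The loupe stands upright in the middle of the pad (397,280). Next is the tape.

Emit:
{"fn": "carry_out", "kwargs": {"plan": [2.1, 5.1, 0, 0, 2.1, 5.1, 0, 0, 2.1, 5.1, 0, 0, 2.1, 5.1, 0, 0, 2.1, 5.2, 0, 0, 2, 5.2, 0, 0, 0, 0, 0, 0, 0, 0, 0, 0], "hand": 6.0}}

```text
time: 9.28
eef_pos: [0.5537, -0.4145, 0.1431]
tcp_rot: [-3.124, 0.301, 0.004]
wrist_force: [0.4, 1.5, -0.2]
grip_width: 0.0599
finger_force: 0.0
```

```bash
python3 - <<'E'
from h import *
c=cams.camera("wrist"); go(.5529,-.4152,.10,-101)
I=cv2.cvtColor(c["pixels"],cv2.COLOR_RGB2HSV); m=cv2.inRange(I,(18,120,80),(35,255,255))
n,l,st,ce=cv2.connectedComponentsWithStats(m)
k=[i for i in np.argsort(-st[1:,4])[:2]+1]
for i in k:
    cs,_=cv2.findContours((l==i).astype(np.uint8),cv2.RETR_EXTERNAL,cv2.CHAIN_APPROX_NONE)
    e=cv2.fitEllipse(cs[0]); print(st[i],e,w(c,*e[0],.03).round(4))
E
```

```text
shift now [-0.09  0.2   4.37] turn 0.001 rad; shift after turn [-0.09  0.2   4.37] | pos [ 0.5542 -0.4135  0.1437] closing deg -100.9 tilt z [-0.002  0.003 -1.   ] j7 -1.35 t 9.32 w 0.0599
[ 249  173   60   63 2097] ((278.83197021484375, 204.68307495117188), (58.88380813598633, 62.018035888671875), 2.1568150520324707) [ 0.555  -0.4145  0.03  ]
[496 226  20  30 413] ((505.5384521484375, 240.36630249023438), (17.69600486755371, 29.732498168945312), 171.96092224121094) [ 0.4938 -0.5795  0.03  ]
```

Emit:
{"fn": "carry_out", "kwargs": {"plan": [0, 0.1, 3, 0, 0, 0, 4, 0, 0, 0, 3, 0, 0, 0, 1, 0, 0, 0, 0, 0, 0, 0, 0, 0]}}

```text
time: 10.07
eef_pos: [0.5555, -0.417, 0.0371]
tcp_rot: [3.126, -0.3, 0.004]
wrist_force: [0.1, 0.4, -0.1]
grip_width: 0.06
finger_force: 0.0
```

```bash
python3 - <<'E'
from h import *
go(.554,-.415,.021,-101)
E
```

```text
shift now [-0.19 -0.17  1.61] turn 0.000 rad; shift after turn [-0.19 -0.17  1.61] | pos [ 0.5555 -0.417   0.0371] closing deg -101.0 tilt z [ 0.002 -0.001 -1.   ] j7 -1.38 t 10.07 w 0.06
```

Emit:
{"fn": "carry_out", "kwargs": {"plan": [-0.1, -0.1, 0.8, 0, 0, 0, 0.8, 0, 0, 0, 0, 0, 0, 0, 0, 0]}}

```text
time: 10.58
eef_pos: [0.5533, -0.4156, 0.0192]
tcp_rot: [-3.127, 0.301, 0.0]
wrist_force: [0.7, -0.2, -0.2]
grip_width: 0.0601
finger_force: 0.0
```

Emit:
{"fn": "carry_out", "kwargs": {"plan": [0, 0, 0, 0, 0, 0, 0, 0, 0, 0, 0, 0, 0, 0, 0, 0], "hand": 3.8, "force": 25}}

```text
time: 11.08
eef_pos: [0.5551, -0.4148, 0.0212]
tcp_rot: [-3.127, 0.3, -0.004]
wrist_force: [-0.6, 2.4, 8.9]
grip_width: 0.0432
finger_force: 29.6
```

Emit:
{"fn": "carry_out", "kwargs": {"plan": [0, 0, -2, 0, 0, 0, -4, 0, 0, 0, -4, 0, 0, 0, -2, 0, 0, 0, 0, 0]}}

```text
time: 11.7
eef_pos: [0.5543, -0.4166, 0.1415]
tcp_rot: [3.125, -0.302, 0.005]
wrist_force: [-0.5, -0.2, -1.3]
grip_width: 0.0433
finger_force: 25.6
```

```bash
python3 - <<'E'
from h import *
go(.45,.05,.14,-101);go(.476,.4,.14,-101); c=cams.camera("top"); cv2.imwrite("pics/t5.png",c["pixels"][:,:,::-1])
E
```

```text
shift now [-19.16 -43.8    0.  ] turn -0.001 rad; shift after turn [-19.14 -43.81   0.  ] | pos [ 0.5543 -0.4166  0.1415] closing deg -101.0 tilt z [ 0.003 -0.002 -1.   ] j7 -1.35 t 11.7 w 0.0433
shift now [-23.31 -78.65  -0.08] turn -0.001 rad; shift after turn [-23.26 -78.66  -0.08] | pos [ 0.5543 -0.4166  0.1415] closing deg -101.0 tilt z [ 0.003 -0.002 -1.   ] j7 -1.35 t 11.7 w 0.0433
```

Emit:
{"fn": "carry_out", "kwargs": {"plan": [-1.8, -6, 0, 0, -1.8, -6, 0, 0, -1.8, -6, 0, 0, -1.8, -6, 0, 0, -1.8, -6, 0, 0, -1.8, -6, 0, 0, -1.8, -6, 0, 0, 0, 0, 0, 0]}}

```text
time: 12.75
eef_pos: [0.5078, 0.0264, 0.1379]
tcp_rot: [-3.126, 0.285, 0.005]
wrist_force: [0.5, -0.6, -0.5]
grip_width: 0.0433
finger_force: 25.6
```

Emit:
{"fn": "carry_out", "kwargs": {"plan": [0, 0, 0, -0.17, 0, 0, 0, -0.17, 0, 0, 0, -0.17, 0, 0, 0, -0.17, 0, 0, 0, -0.17, 0, 0, 0, -0.17, 0, 0, 0, -0.17, 0, 0, 0, 0]}}

```text
time: 13.75
eef_pos: [0.5089, 0.0187, 0.1378]
tcp_rot: [-2.759, -1.498, 0.004]
wrist_force: [0.4, -0.2, -0.2]
grip_width: 0.0436
finger_force: 25.7
```

```bash
python3 - <<'E'
from h import *
go(.476,.4,.14)
E
```

```text
shift now [ 30.19 -23.52  -0.18] | pos [0.5089 0.0187 0.1378] closing deg -33.0 tilt z [-0.003  0.001 -1.   ] j7 -1.03 t 13.75 w 0.0436
```

Emit:
{"fn": "carry_out", "kwargs": {"plan": [4.3, -3.4, 0, 0, 4.3, -3.4, 0, 0, 4.3, -3.4, 0, 0, 4.3, -3.4, 0, 0, 4.3, -3.3, 0, 0, 4.3, -3.3, 0, 0, 0, 0, 0, 0, 0, 0, 0, 0]}}

```text
time: 14.75
eef_pos: [0.4798, 0.345, 0.1382]
tcp_rot: [2.759, 1.5, -0.003]
wrist_force: [-1.3, -1.2, -1.2]
grip_width: 0.0434
finger_force: 25.7
```

```bash
python3 - <<'E'
from h import *
c=snap("wrist","w5.png"); go(.476,.4,.05); import pickle; pickle.dump(dict(c),open("w5.pkl","wb"))
E
```

```text
shift now [ 4.48 -3.41  8.81] | pos [0.4803 0.3441 0.1383] closing deg -33.0 tilt z [-0.001 -0.002 -1.   ] j7 -1.64 t 14.8 w 0.0435
```

View pics/w5.png

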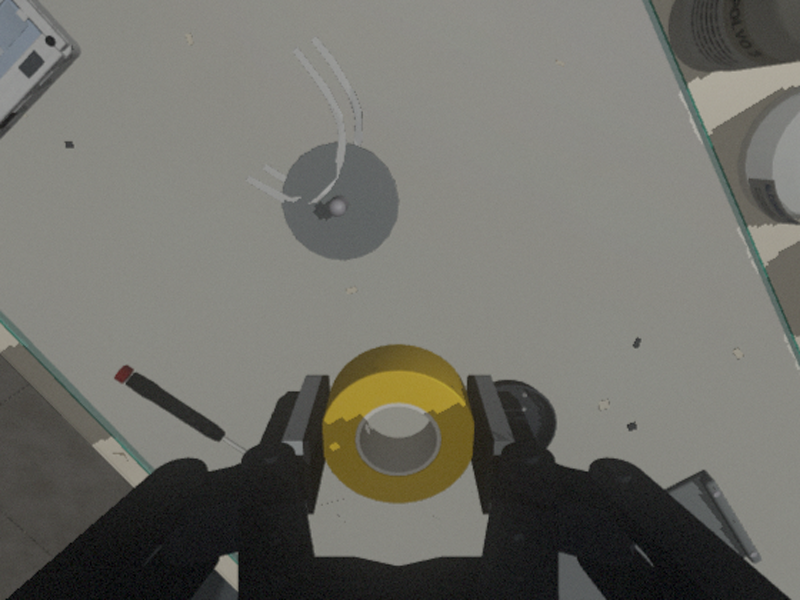

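The wrist view shows the stand at (340,201) with the post head at (338,206). The tape is level in the jaws, hole centre about (398,438).

```bash
python3 - <<'E'
from h import *; import pickle
c=pickle.load(open("w5.pkl","rb"))
p=w(c,340*.7,201*.7,.005);q=w(c,338*.7,206*.7,.022);print(p.round(4),q.round(4))
s=env.read_state();_,M=yaw(s); t=w(c,398*.7,438*.7,s["eef_pos"][2]+.009); print("tape in tool",(M.T@(t-s["eef_pos"])).round(4))
p=(p+q)/2; off=(t-s["eef_pos"])
go(p[0]-off[0],p[1]-off[1],.06); go(p[0],p[1],.06)
E
```

```text
[0.4795 0.399  0.005 ] [0.4803 0.3986 0.022 ]
tape in tool [-0.0012 -0.     -0.009 ]
shift now [ 4.7  -3.02  7.81] | pos [0.4803 0.3441 0.1383] closing deg -33.0 tilt z [-0.001 -0.002 -1.   ] j7 -1.64 t 14.8 w 0.0435
shift now [ 4.59 -3.02  7.81] | pos [0.4803 0.3441 0.1383] closing deg -33.0 tilt z [-0.001 -0.002 -1.   ] j7 -1.64 t 14.8 w 0.0435
```

Emit:
{"fn": "carry_out", "kwargs": {"plan": [2.3, -1.5, 0, 0, 2.4, -1.5, 0, 0, 0, 0, 4, 0, 0, 0, 3.5, 0, 0, 0, 0, 0, 0, 0, 0, 0]}}

```text
time: 15.55
eef_pos: [0.4815, 0.4012, 0.0653]
tcp_rot: [2.76, 1.5, 0.002]
wrist_force: [0.2, -0.9, -0.3]
grip_width: 0.0432
finger_force: 25.7
```

```bash
python3 - <<'E'
from h import *
go(.4805,.3995,.0142)
E
```

```text
shift now [-0.2   0.    5.11] | pos [0.4815 0.4012 0.0653] closing deg -33.0 tilt z [ 0.001  0.    -1.   ] j7 -1.76 t 15.55 w 0.0432
```

Emit:
{"fn": "carry_out", "kwargs": {"plan": [-0.2, 0, 2, 0, 0, 0, 1.5, 0, 0, 0, 0.8, 0, 0, 0, 0.4, 0, 0, 0, 0.3, 0, 0, 0, 0, 0, 0, 0, 0, 0]}}

```text
time: 16.42
eef_pos: [0.4796, 0.4003, 0.0146]
tcp_rot: [-2.759, -1.503, -0.001]
wrist_force: [0.0, -0.3, 0.4]
grip_width: 0.0431
finger_force: 25.7
```

Emit:
{"fn": "carry_out", "kwargs": {"plan": [0, 0, 0.1, 0, 0, 0, 0, 0]}}

```text
time: 16.68
eef_pos: [0.4796, 0.4003, 0.0142]
tcp_rot: [2.758, 1.503, 0.001]
wrist_force: [-0.4, -1.6, 5.4]
grip_width: 0.0433
finger_force: 29.0
```

Emit:
{"fn": "carry_out", "kwargs": {"plan": [0, 0, 0, 0, 0, 0, 0, 0, 0, 0, 0, 0, 0, 0, 0, 0], "hand": 6.5}}

```text
time: 17.18
eef_pos: [0.4793, 0.4, 0.0132]
tcp_rot: [2.759, 1.503, -0.0]
wrist_force: [0.7, 0.3, 0.0]
grip_width: 0.0649
finger_force: 0.0
```

Emit:
{"fn": "carry_out", "kwargs": {"plan": [0, 0, -3, 0, 0, 0, -4, 0, 0, 0, -4, 0, -4, 3, -1, 0, -4, 3, 0, 0, 0, 0, 0, 0]}}

```text
time: 17.92
eef_pos: [0.4879, 0.2945, 0.1328]
tcp_rot: [2.76, 1.492, -0.003]
wrist_force: [0.7, 0.6, -0.1]
grip_width: 0.0651
finger_force: 0.0
```

```bash
python3 - <<'E'
from h import *
c=snap("wrist","w6.png"); go(.48,0.0,.14); go(.479,-.40,.14,-11)
E
```

```text
shift now [-25.34  15.62  -0.63] | pos [0.4874 0.2976 0.1333] closing deg -33.1 tilt z [ 0.    -0.002 -1.   ] j7 -1.57 t 17.98 w 0.0649
shift now [-58.92  37.37  -0.57] turn -0.385 rad; shift after turn [-68.64  12.49  -0.57] | pos [0.4874 0.2976 0.1333] closing deg -33.1 tilt z [ 0.    -0.002 -1.   ] j7 -1.57 t 17.98 w 0.0649
```

View pics/w6.png

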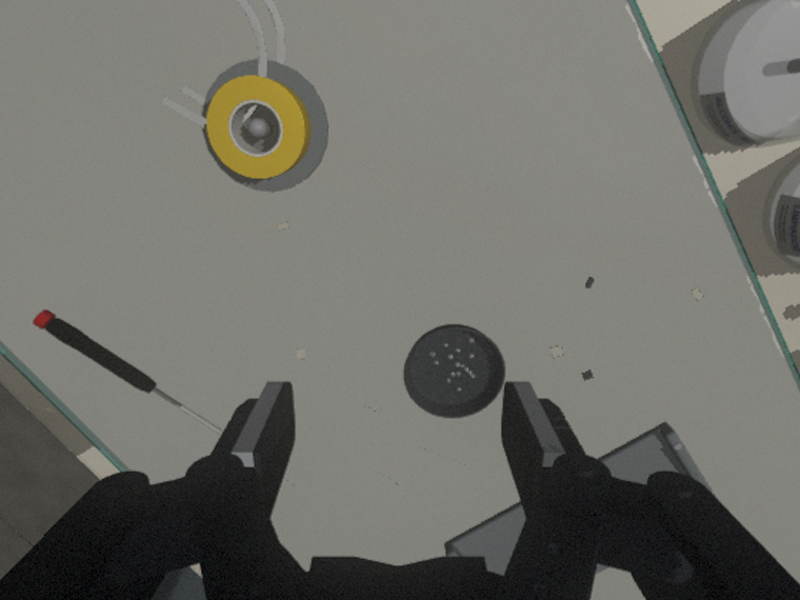

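The tape lies flat on the stand with the post showing through its hole (257,128), and the dish is untouched at (454,370). Next is the carton.

Emit:
{"fn": "carry_out", "kwargs": {"plan": [-4.9, 3.1, 0, 0, -4.9, 3.1, 0, 0, -4.9, 3.1, 0, 0, -4.9, 3.1, 0, 0, -4.9, 3.1, 0, 0, -4.9, 3.1, 0, 0, -4.9, 3.1, 0, 0, -4.9, 3.1, 0, 0], "hand": 8.0}}

```text
time: 18.98
eef_pos: [0.4833, -0.1639, 0.1337]
tcp_rot: [2.757, 1.506, 0.003]
wrist_force: [1.0, 0.3, -0.3]
grip_width: 0.0799
finger_force: 0.0
```

Emit:
{"fn": "carry_out", "kwargs": {"plan": [-4.9, 3.1, 0, 0, -4.9, 3.1, -1, 0, -4.9, 3.1, -1, 0, -4.9, 3.1, -1, 0, 0, 0, 0, -0.13, 0, 0, 0, -0.13, 0, 0, 0, -0.125, 0, 0, 0, 0]}}

```text
time: 19.98
eef_pos: [0.4815, -0.3943, 0.1631]
tcp_rot: [-2.419, -2.004, -0.003]
wrist_force: [-0.2, -0.7, 0.9]
grip_width: 0.0801
finger_force: 0.0
```

```bash
python3 - <<'E'
from h import *
c=cams.camera("wrist"); go(.4794,-.4001,.022,-11)
I=cv2.cvtColor(c["pixels"],cv2.COLOR_RGB2HSV); m=cv2.inRange(I,(0,0,150),(179,40,255)); m[300:]=0
n,l,st,ce=cv2.connectedComponentsWithStats(m)
for i in np.argsort(-st[1:,4])[:3]+1: print(st[i],cv2.minAreaRect(np.argwhere(l==i)[:,::-1].astype(np.float32)))
cv2.imwrite("pics/w7.png",cv2.resize(c["pixels"][:,:,::-1],(800,600)))
print((px(c,[.4794,-.4001,.042])/.7).round())
import pickle; pickle.dump(dict(c),open("w7.pkl","wb"))
E
```

```text
shift now [-0.6  -0.09 14.12] turn 0.003 rad; shift after turn [-0.6  -0.09 14.12] | pos [ 0.4813 -0.3945  0.1632] closing deg -10.8 tilt z [ 0.001  0.001 -1.   ] j7 0.08 t 20.02 w 0.0798
[  393     0   167   276 20124] ((489.944580078125, 130.5863494873047), (123.09386444091797, 294.9551086425781), 24.581575393676758)
[ 240  156   74  106 7248] ((276.5, 208.5), (105.0, 73.0), 90.0)
[ 500  136   60  130 1690] ((537.9356689453125, 203.47769165039062), (21.876319885253906, 140.1710205078125), 24.829345703125)
[394. 301.]
```

View pics/w7.png

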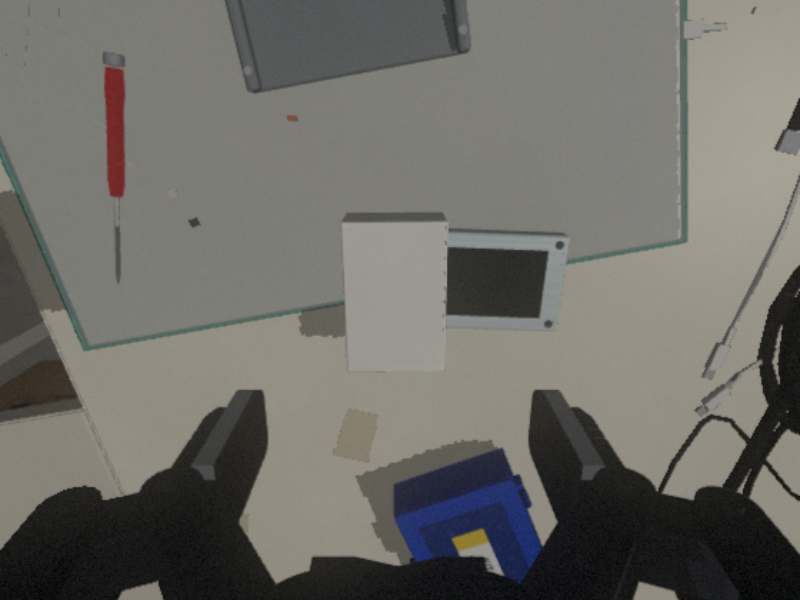

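The carton top spans (343,222)–(446,371), squarely aligned with the jaws. The plate's free end is to its right, corners (566,235) and (557,331).

Emit:
{"fn": "carry_out", "kwargs": {"plan": [-0.5, 0, 3, 0, 0, 0, 4, 0, 0, 0, 4, 0, 0, 0, 1, 0, 0, 0, 0, 0, 0, 0, 0, 0]}}

```text
time: 20.78
eef_pos: [0.4808, -0.4009, 0.0452]
tcp_rot: [2.418, 2.001, 0.001]
wrist_force: [0.7, -0.4, 0.4]
grip_width: 0.0803
finger_force: 0.0
```

```bash
python3 - <<'E'
from h import *; import pickle
c=pickle.load(open("w7.pkl","rb"))
C=[w(c,u*.7,v*.7,.042)[:2] for u,v in [(343,222),(448,221),(444,371),(348,371)]]; m=np.mean(C,0); print(m)
go(m[0],m[1],.022,-11)
E
```

```text
[ 0.48057038 -0.40002095]
shift now [ 0.09 -0.05  2.32] turn 0.004 rad; shift after turn [ 0.09 -0.05  2.32] | pos [ 0.4808 -0.4009  0.0452] closing deg -10.8 tilt z [ 0.003 -0.002 -1.   ] j7 0.0 t 20.77 w 0.0803
```

Emit:
{"fn": "carry_out", "kwargs": {"plan": [0.1, 0, 1.2, 0, 0, 0, 1.1, 0, 0, 0, 0, 0, 0, 0, 0, 0]}}

```text
time: 21.28
eef_pos: [0.4795, -0.3992, 0.0202]
tcp_rot: [-2.42, -2.003, -0.0]
wrist_force: [2.0, -0.1, 0.4]
grip_width: 0.0799
finger_force: 0.0
```

Emit:
{"fn": "carry_out", "kwargs": {"plan": [0, 0, 0, 0, 0, 0, 0, 0, 0, 0, 0, 0, 0, 0, 0, 0, 0, 0, 0, 0], "hand": 4.8, "force": 30}}

```text
time: 21.9
eef_pos: [0.4798, -0.3996, 0.0207]
tcp_rot: [2.42, 2.003, 0.0]
wrist_force: [0.5, -0.3, 3.8]
grip_width: 0.0544
finger_force: 32.6
```

Emit:
{"fn": "carry_out", "kwargs": {"plan": [0, 0, -1, 0, 0, 0, -3, 0, 0, 0, -4, 0, 0, 0, -3, 0, 0, 0, 0, 0]}}

```text
time: 22.52
eef_pos: [0.4809, -0.4003, 0.1333]
tcp_rot: [2.416, 2.0, 0.001]
wrist_force: [-0.5, -0.0, -1.4]
grip_width: 0.0549
finger_force: 32.1
```

```bash
python3 - <<'E'
from h import *
go(.4835,-.245,.13,-90.6)
E
```

```text
shift now [15.3  -2.65  0.28] turn 1.393 rad; shift after turn [  0.09 -15.53   0.28] | pos [ 0.4809 -0.4003  0.1333] closing deg -10.8 tilt z [ 0.004 -0.003 -1.   ] j7 0.07 t 22.52 w 0.0549
```

Emit:
{"fn": "carry_out", "kwargs": {"plan": [0, 0, 0, 0.174, 0, 0, 0, 0.174, 0, 0, 0, 0.174, 0, 0, 0, 0.174, 0, 0, 0, 0.174, 0, 0, 0, 0.174, 0, 0, 0, 0.174, 0, 0, 0, 0.175]}}

```text
time: 23.52
eef_pos: [0.4784, -0.3987, 0.1288]
tcp_rot: [-3.14, 0.025, 0.003]
wrist_force: [-0.5, -0.8, -0.1]
grip_width: 0.0547
finger_force: 32.1
```

Emit:
{"fn": "carry_out", "kwargs": {"plan": [0, -2.5, 0, 0, 0, -2.5, 0, 0, 0, -2.5, 0, 0, 0, 0, 0, 0, 0, 0, 0, 0]}}

```text
time: 24.15
eef_pos: [0.4796, -0.3251, 0.1297]
tcp_rot: [3.141, -0.017, -0.002]
wrist_force: [0.7, -0.7, -0.1]
grip_width: 0.0544
finger_force: 32.1
```

```bash
python3 - <<'E'
from h import *
c=snap("wrist","w8.png"); go(.4835,-.245,.13,-90.6); import pickle; pickle.dump(dict(c),open("w8.pkl","wb"))
E
```

```text
shift now [ 0.29 -8.06 -0.02] turn -0.001 rad; shift after turn [ 0.3  -8.06 -0.02] | pos [ 0.4796 -0.3255  0.1298] closing deg -90.7 tilt z [-0.001 -0.    -1.   ] j7 -1.26 t 24.2 w 0.0545
```

View pics/w8.png

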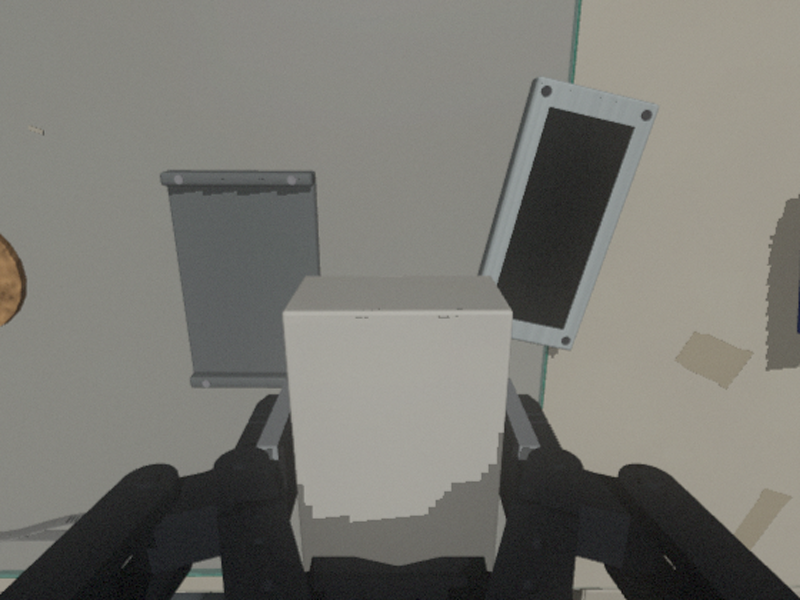

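The view shows the carton held square (front top edge at row 311, cols 286–510), the short holder with far lip (162–315,172) and near lip left end (193,387), and the bare plate, corners (536,78),(657,104),(570,349).

```bash
python3 - <<'E'
from h import *; import pickle
c=pickle.load(open("w8.pkl","rb"))
s=env.read_state();_,M=yaw(s);P=lambda u,v,z:w(c,u*.7,v*.7,z)
print("carton front corners in tool",[(M.T@(P(u,311,s["eef_pos"][2]+.0213)-s["eef_pos"])).round(4) for u in (286,510)])
a,b,d=P(162,172,.012)[:2],P(315,172,.012)[:2],P(193,387,.012)[:2]
print("short",a,b,d,"mid",(b+d)/2,"ang",np.degrees(np.arctan2(*(a-d)[::-1])),np.linalg.norm(a-d),np.linalg.norm(a-b))
A,B,D=P(536,78,.012)[:2],P(657,104,.012)[:2],P(570,349,.012)[:2]
print("plate",(A+D)/2,np.linalg.norm(A-B),np.linalg.norm(B-D),"x ang",np.degrees(np.arctan2(*(B-D)[::-1])),"y ang",np.degrees(np.arctan2(*(A-B)[::-1])))
E
```

```text
carton front corners in tool [array([ 0.0425, -0.0271, -0.0213]), array([ 0.0426,  0.026 , -0.0213])]
short [ 0.5426704  -0.21077795] [ 0.54193465 -0.28534226] [ 0.42432828 -0.20895713] mid [ 0.48313147 -0.2471497 ] ang -0.8814873964306427 0.11835612307454171 0.07456793975217814
plate [ 0.51445216 -0.40447125] 0.058597611469747755 0.12851268113087047 x ang -12.47276104892361 y ang 78.43599563510978
```

Emit:
{"fn": "carry_out", "kwargs": {"plan": [0.3, -4, 0, 0, 0, -3.9, 0, 0, 0, 0, 3, 0, 0, 0, 4, 0, 0, 0, 0, 0, 0, 0, 0, 0, 0, 0, 0, 0]}}

```text
time: 25.08
eef_pos: [0.4852, -0.2463, 0.0619]
tcp_rot: [3.14, -0.017, 0.004]
wrist_force: [0.1, 0.2, -0.7]
grip_width: 0.0545
finger_force: 32.1
```

```bash
python3 - <<'E'
from h import *
go(.4833,-.2465,.0137,-90.8)
E
```

```text
shift now [-0.21  0.01  4.82] turn 0.003 rad; shift after turn [-0.21  0.01  4.82] | pos [ 0.4852 -0.2463  0.0619] closing deg -90.6 tilt z [ 0.003 -0.001 -1.   ] j7 -1.45 t 25.07 w 0.0545
```

Emit:
{"fn": "carry_out", "kwargs": {"plan": [-0.2, 0, 2, 0, 0, 0, 1.5, 0, 0, 0, 0.5, 0, 0, 0, 0.4, 0, 0, 0, 0.3, 0, 0, 0, 0, 0, 0, 0, 0, 0]}}

```text
time: 25.95
eef_pos: [0.4825, -0.2454, 0.0137]
tcp_rot: [3.141, -0.016, 0.001]
wrist_force: [0.2, -0.1, 1.8]
grip_width: 0.054
finger_force: 32.4
```

Touching lightly; release and retreat.

Emit:
{"fn": "carry_out", "kwargs": {"plan": [0, 0, 0, 0, 0, 0, 0, 0, 0, 0, 0, 0, 0, 0, 0, 0], "hand": 8.0}}

```text
time: 26.45
eef_pos: [0.482, -0.2454, 0.0133]
tcp_rot: [-3.142, 0.016, 0.0]
wrist_force: [0.0, 0.2, -1.3]
grip_width: 0.08
finger_force: 0.0
```

Emit:
{"fn": "carry_out", "kwargs": {"plan": [0, 0, -3, 0, 0, 0, -4, 0, 0, 0, -5, 0, 0, 4, -2, 0, 0, 5, 0, 0, 0, 0, 0, 0, 0, 0, 0, 0]}}

```text
time: 27.32
eef_pos: [0.4808, -0.3348, 0.1529]
tcp_rot: [-3.14, 0.017, 0.001]
wrist_force: [0.8, -0.4, -0.8]
grip_width: 0.0804
finger_force: 0.0
```

```bash
python3 - <<'E'
from h import *
c=snap("wrist","w9.png"); go(.5137,-.4055,.14,-101.7); import pickle; pickle.dump(dict(c),open("w9.pkl","wb"))
E
```

```text
shift now [3.32 7.13 1.28] turn 0.195 rad; shift after turn [4.64 6.35 1.28] | pos [ 0.4811 -0.3339  0.1529] closing deg -90.5 tilt z [-0.     0.001 -1.   ] j7 -1.23 t 27.38 w 0.0798
```

View pics/w9.png

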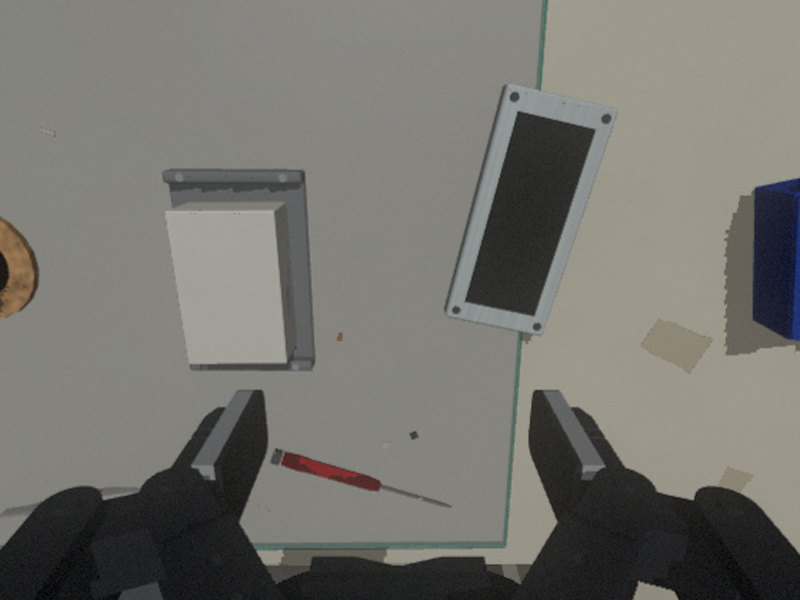

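The carton lies flat in the short holder between both lips; the plate's corners are at (507,85),(617,109),(539,334),(446,315).

```bash
python3 - <<'E'
from h import *; import pickle
c=pickle.load(open("w9.pkl","rb")); P=lambda u,v,z:w(c,u*.7,v*.7,z)[:2]
A,B,D,F=[P(*q,.012) for q in [(507,85),(617,109),(539,334),(446,315)]]
m=(A+B+D+F)/4; x=A+B-D-F; y=B+D-A-F; ax,ay=[np.degrees(np.arctan2(v[1],v[0])) for v in (x,y)]
print("plate",m,np.linalg.norm(x)/2,np.linalg.norm(y)/2,ax,ay)
C=[P(*q,.035) for q in [(166,211),(275,210),(289,363),(190,363)]]; print("carton",np.mean(C,0),[np.degrees(np.arctan2(*(q[::-1]))) for q in (C[0]-C[3],C[1]-C[2])])
go(m[0],m[1],.06,(ax-90+ay)/2)
E
```

```text
plate [ 0.51471081 -0.40475604] 0.1278512568931331 0.057520661210185495 -13.039714500348156 -102.30645097444139
carton [ 0.4825218  -0.24634598] [np.float64(-0.13832212752051026), np.float64(0.12097076883109192)]
shift now [3.43 7.07 9.28] turn 0.212 rad; shift after turn [4.84 6.19 9.28] | pos [ 0.4811 -0.3339  0.1529] closing deg -90.5 tilt z [-0.     0.001 -1.   ] j7 -1.23 t 27.38 w 0.0798
```

Emit:
{"fn": "carry_out", "kwargs": {"plan": [0, 0, 0, 0.105, 0, 0, 0, 0.105, 2.4, 3.1, 0, 0, 2.4, 3.1, 0, 0, 0, 0, 4, 0, 0, 0, 4, 0, 0, 0, 0, 0, 0, 0, 0, 0], "hand": 7.4}}

```text
time: 28.38
eef_pos: [0.5156, -0.4056, 0.0745]
tcp_rot: [3.123, -0.343, 0.002]
wrist_force: [0.1, -0.6, 0.5]
grip_width: 0.0738
finger_force: 0.0
```

```bash
python3 - <<'E'
from h import *
go(.5145,-.405,.006,-102.5)
E
```

```text
shift now [-0.13 -0.03  6.85] turn -0.000 rad; shift after turn [-0.13 -0.03  6.85] | pos [ 0.5156 -0.4056  0.0745] closing deg -102.5 tilt z [ 0.001 -0.    -1.   ] j7 -1.38 t 28.38 w 0.0738
```

Emit:
{"fn": "carry_out", "kwargs": {"plan": [-0.1, 0, 3, 0, 0, 0, 2, 0, 0, 0, 1, 0, 0, 0, 0.5, 0, 0, 0, 0.3, 0, 0, 0, 0, 0, 0, 0, 0, 0]}}

```text
time: 29.25
eef_pos: [0.5138, -0.4064, 0.0058]
tcp_rot: [3.122, -0.345, 0.001]
wrist_force: [-0.3, 0.5, 0.4]
grip_width: 0.0739
finger_force: 0.0
```

Emit:
{"fn": "carry_out", "kwargs": {"plan": [0, 0, 0, 0, 0, 0, 0, 0, 0, 0, 0, 0, 0, 0, 0, 0], "hand": 5.0, "force": 50}}

```text
time: 29.75
eef_pos: [0.5145, -0.4054, 0.0064]
tcp_rot: [-3.122, 0.344, -0.002]
wrist_force: [-0.5, 1.4, 5.2]
grip_width: 0.0589
finger_force: 58.0
```

Emit:
{"fn": "carry_out", "kwargs": {"plan": [0, 0, -1, 0, 0, 0, -3, 0, 0, 0, -4, 0, 0, 0, -4, 0, 0, 0, 0, 0]}}

```text
time: 30.38
eef_pos: [0.5156, -0.408, 0.1296]
tcp_rot: [3.118, -0.345, 0.01]
wrist_force: [0.9, -0.2, -2.7]
grip_width: 0.0586
finger_force: 54.7
```

```bash
python3 - <<'E'
from h import *
go(.491,.0,.12,-90)
E
```

```text
shift now [-11.33 -39.28   0.75] turn -0.221 rad; shift after turn [ -2.47 -40.8    0.75] | pos [ 0.5156 -0.408   0.1296] closing deg -102.6 tilt z [ 0.006 -0.005 -1.   ] j7 -1.36 t 30.38 w 0.0586
```

Emit:
{"fn": "carry_out", "kwargs": {"plan": [0, 0, 0, -0.11, 0, 0, 0, -0.11, -0.4, -5.1, 0, 0, -0.4, -5.1, 0, 0, -0.4, -5.1, 0, 0, -0.4, -5.1, 0, 0, -0.4, -5.1, 0, 0, -0.4, -5.1, 0, 0]}}

```text
time: 31.38
eef_pos: [0.4881, -0.0986, 0.1243]
tcp_rot: [-3.141, 0.001, 0.003]
wrist_force: [0.9, 0.2, -3.7]
grip_width: 0.059
finger_force: 54.8
```

Emit:
{"fn": "carry_out", "kwargs": {"plan": [0, -5.1, 0, 0, 0, -5.1, 0, 0, 0, 0, -2, 0, 0, 0, 0, 0, 0, 0, 0, 0]}}

```text
time: 32.0
eef_pos: [0.4888, 0.0007, 0.1444]
tcp_rot: [3.141, -0.003, -0.002]
wrist_force: [-0.5, -0.3, -2.4]
grip_width: 0.0588
finger_force: 55.1
```

```bash
python3 - <<'E'
from h import *
c=snap("wrist","w10.png"); go(.491,.087,.12,-90); import pickle; pickle.dump(dict(c),open("w10.pkl","wb"))
E
```

```text
shift now [ 0.21 -8.64  2.43] turn -0.002 rad; shift after turn [ 0.23 -8.64  2.43] | pos [0.4887 0.0006 0.1443] closing deg -90.1 tilt z [-0.002 -0.    -1.   ] j7 -1.86 t 32.05 w 0.0589
```

View pics/w10.png

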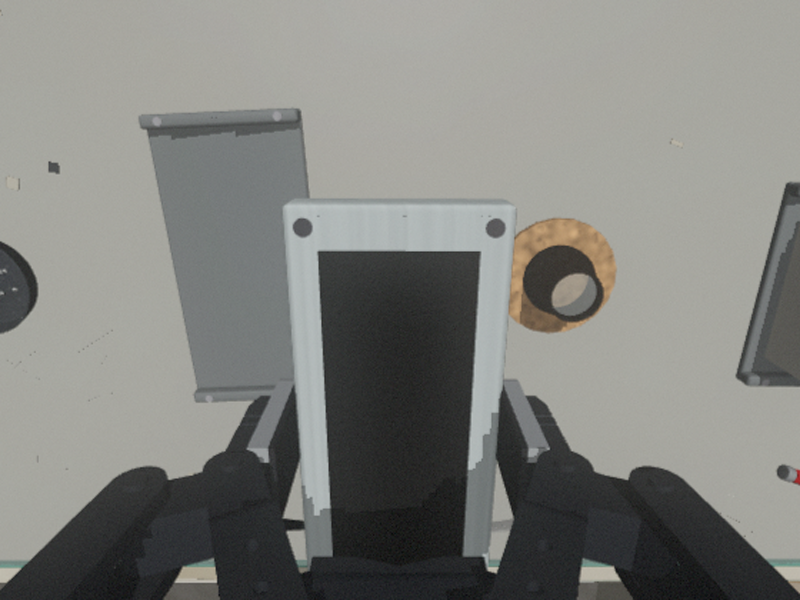

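The plate is held level (front top edge row ~206, cols 285–515); the long holder's corners are (140,117),(301,109) and near-left (196,402).

```bash
python3 - <<'E'
from h import *; import pickle
c=pickle.load(open("w10.pkl","rb"))
s=env.read_state();_,M=yaw(s);P=lambda u,v,z:w(c,u*.7,v*.7,z)
f=[(M.T@(P(u,v,s["eef_pos"][2]+.0057)-s["eef_pos"])).round(4) for u,v in ((285,207),(515,206))]; print("plate front in tool",f)
a,b,d=P(140,117,.012)[:2],P(301,109,.012)[:2],P(196,402,.012)[:2]; m=(b+d)/2
ang=np.degrees(np.arctan2(*(a-d)[::-1])); print("long",m,"ang",ang,np.linalg.norm(a-d),np.linalg.norm(a-b),np.degrees(np.arctan2(*(a-b)[::-1])))
ox=(f[0][0]+f[1][0])/2-.065; print("plate off x",ox)
go(m[0]-ox,m[1],.06,ang-90)
E
```

```text
plate front in tool [array([ 0.0647, -0.0286, -0.0058]), array([ 0.065 ,  0.0294, -0.0058])]
long [0.49693166 0.08553342] ang 2.258313242966253 0.16238300289643912 0.08055188638747444 92.59007193244886
plate off x -0.00015000000000001124
shift now [ 0.83 -8.5   8.42] turn -0.042 rad; shift after turn [ 1.19 -8.46  8.42] | pos [0.4887 0.0006 0.1443] closing deg -90.1 tilt z [-0.002 -0.    -1.   ] j7 -1.86 t 32.05 w 0.0589
```

Emit:
{"fn": "carry_out", "kwargs": {"plan": [0, 0, 0, -0.042, 0.6, -4.2, 0, 0, 0.6, -4.2, 0, 0, 0, 0, 4, 0, 0, 0, 4, 0, 0, 0, 0, 0, 0, 0, 0, 0]}}

```text
time: 32.92
eef_pos: [0.4984, 0.086, 0.0658]
tcp_rot: [-3.141, -0.064, -0.0]
wrist_force: [0.3, 1.1, -1.8]
grip_width: 0.0585
finger_force: 55.8
```

```bash
python3 - <<'E'
from h import *
go(.497,.0855,.0113,-87.6)
E
```

```text
shift now [-0.14  0.05  5.45] turn -0.001 rad; shift after turn [-0.14  0.05  5.45] | pos [0.4984 0.086  0.0658] closing deg -87.7 tilt z [ 0.  0. -1.] j7 -2.1 t 32.92 w 0.0585
```

Emit:
{"fn": "carry_out", "kwargs": {"plan": [-0.1, 0, 2, 0, 0, 0, 2, 0, 0, 0, 0.6, 0, 0, 0, 0.4, 0, 0, 0, 0.3, 0, 0, 0, 0, 0, 0, 0, 0, 0]}}

```text
time: 33.8
eef_pos: [0.4972, 0.0863, 0.0126]
tcp_rot: [-3.141, -0.066, -0.001]
wrist_force: [-1.2, 0.5, -3.2]
grip_width: 0.0588
finger_force: 55.8
```

Emit:
{"fn": "carry_out", "kwargs": {"plan": [0, 0, 0.15, 0, 0, 0, 0, 0, 0, 0, 0, 0]}}

```text
time: 34.17
eef_pos: [0.4973, 0.0864, 0.0115]
tcp_rot: [3.141, 0.066, 0.001]
wrist_force: [-1.8, -0.4, 6.3]
grip_width: 0.0587
finger_force: 60.4
```

Emit:
{"fn": "carry_out", "kwargs": {"plan": [0, 0, 0, 0, 0, 0, 0, 0, 0, 0, 0, 0, 0, 0, 0, 0], "hand": 7.6}}

```text
time: 34.67
eef_pos: [0.497, 0.0863, 0.0108]
tcp_rot: [-3.141, -0.066, -0.0]
wrist_force: [0.5, -0.5, 0.7]
grip_width: 0.0761
finger_force: 0.0
```

Emit:
{"fn": "carry_out", "kwargs": {"plan": [0, 0, -3, 0, 0, 0, -4, 0, 0, 0, -5, 0, 0, 0, -5, 0, 0, 0, -5, 0, 0, 0, -4, 0, 0, 0, 0, 0]}}

```text
time: 35.55
eef_pos: [0.4991, 0.0868, 0.2743]
tcp_rot: [3.141, 0.065, 0.011]
wrist_force: [-0.1, 1.2, -0.6]
grip_width: 0.0762
finger_force: 0.0
```

```bash
python3 - <<'E'
from h import *
snap("wrist","w11.png")
E
```

```text
(no output)
```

View pics/w11.png

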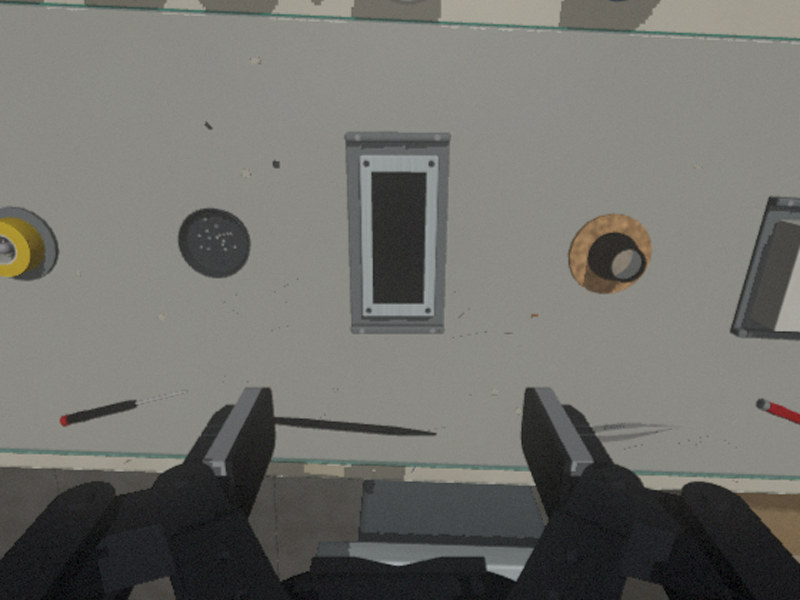

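The plate lies flat and centred between the lips (399,236). The tape is on its post (15,245), the loupe on the pad (612,255), the carton in its holder, and the dish is unmoved.

```bash
python3 -c "
from station import env
print(env.close_job())"
```

```text
the job is handed in; nothing more can be done
None
```

The pile is apart and the job is handed in after about 36 s of robot time: the last pictures show the loupe on the cork pad, the tape over the post, the carton and plate flat between their holders' lips, and the dish unmoved; no verdict was returned.

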